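Stack printed plaques with a cork sheet between and hold a spring gauge on the mark

TASK

Make up the sample pack: lay the cork sheet squarely on the plaque that is fixed in the tray, then lay the loose plaque squarely on the cork with its ring mark facing up, setting each down without dropping it. Then take the spring gauge out of its block and hold it upright with the tip of its plunger on the plaque inside the ring, pressed lightly so that the plunger is about half way in, never hard. Finish while still holding the gauge there like that, and leave the filament spool, the vase and the scraper where they are.

Things in the scene. Friction and masses are not known exactly. Their poses are not given: they have to be found in the camera images.
- tray: Aluminium tray plate 150 x 110 x 8 mm, fixed. On its middle is fixed the lower white printed plaque, 110 (x) x 54 (y) x 12 mm, top 20 mm above the table. Past each plaque end, at x = +-67 mm, a stop bar 8 (x) x 70 (y) mm, top 26 mm above the table; 126 mm free between the stops. Long sides open. Origin: centre of the tray's underside; x along the plaque, z up.
- tray_seat (a point): Centre of the top face of the plaque fixed in the tray, 20 mm above the table; axes as the tray. The cork sheet's underside centre belongs here, with its length along x (either way round).
- sheet: Loose stiff cork sheet, 110 (x) x 62 (y) x 4 mm, about 30 g. Origin: underside centre; x along its length. Starts flat, 25 mm above the table, along a narrow wooden rest which it overhangs 14 mm on each long side: grip it from above across the 62 mm. In place it overhangs the tray's plaque 4 mm each side, so fingertips may reach below it (the tray plate is 12 mm lower).
- plaque: Loose white printed plaque, 110 (x) x 54 (y) x 12 mm, about 80 g, a dark ring on its top. Origin: underside centre; x along its length, z out of the ring's face. Starts ring up, 25 mm above the table, along a narrow wooden rest which it overhangs 10 mm on each long side. May be laid either way round. In place its underside is 24 mm, its top 36 mm above the table.
- mark (a point): Centre of the dark ring (20 mm outside, 13 mm inside diameter) on the top face of the loose plaque, off-centre: at x = +28, y = +10, z = +12 mm from the plaque's origin. Axes as the plaque.
- sheet_rest: Wooden rest under the cork sheet, 90 (x) x 34 (y) x 25 mm high, fixed. Origin: centre of its underside.
- plaque_rest: Wooden rest under the loose plaque, 90 (x) x 34 (y) x 25 mm high, fixed. Either rest may be on the left or on the right.
- gauge: Spring gauge, about 160 g, upright in its block: z 0 to 40 mm steel barrel, 22 mm diameter, in the hole; 40 to 46 mm collar, 36 mm diameter, resting on the block; 46 to 102 mm round black grip, 24 mm diameter, to its top end. Plunger below z = 0. Origin: on the axis at the barrel's lower end, 22 mm above the table in the block; z up. Lift straight up over 65 mm to clear the block.
- plunger (a joint): How far the gauge's spring plunger is pushed in: 0 = fully out, 0.010 m = hard against its stop, 0.005 = half way. Its spring needs about 2 N to start moving and 0.5 N more for each mm: 4.5 N half way, 7 N at the stop.
- tip (a point): Tip of the gauge's plunger (7 mm in diameter, round end), on the gauge's axis, 18 mm below the gauge's origin when fully out. Moves with the plunger.
- gauge_block: Wooden block 70 x 70 x 62 mm high with a through hole of 25 mm in its middle that holds the gauge; fixed; on the left or right far side. Origin: centre of its underside.
- spool: Bystander: small filament spool lying flat, 90 mm in diameter, 40 mm high, loose. Origin: centre of its underside.
- vase: Bystander: white printed vase, 56 mm in diameter, 100 mm high, loose, beyond the tray. Origin: centre of its underside.
- scraper: Bystander: print scraper 180 mm long lying flat at the far left, loose. Origin: under its middle.
There are look-alikes about, which are no part of the job. Leave any orange look-alike of the gauge alone.

How it is judged (in metres and radians):
On the way, in this order (a step that is already met when the one before it is completed fails the run):
1. the cork sheet lies squarely on the tray's plaque, let go (x of sheet in the frame of tray_seat between -0.008 and 0.008 m and y of sheet in the frame of tray_seat between -0.008 and 0.008 m and z of sheet in the frame of tray_seat between -0.002 and 0.003 m and angle between the x axis of sheet and the x axis of tray_seat, either way round below 0.13 rad and contact force between sheet and the fingers below 0.05 N and linear speed of sheet below 0.02 m/s), for 0.2 s.
2. the loose plaque lies squarely on the cork, ring up, let go (x of sheet in the frame of tray_seat between -0.008 and 0.008 m and y of sheet in the frame of tray_seat between -0.008 and 0.008 m and z of sheet in the frame of tray_seat between -0.002 and 0.003 m and angle between the x axis of each of sheet, plaque and the x axis of tray_seat, either way round below 0.13 rad and x of plaque in the frame of tray_seat between -0.008 and 0.008 m and y of plaque in the frame of tray_seat between -0.008 and 0.008 m and z of plaque in the frame of tray_seat between 0.002 and 0.007 m and angle between plaque's own z axis and vertical below 0.05 rad and contact force between plaque and the fingers below 0.05 N and linear speed of plaque below 0.02 m/s), for 0.2 s.
3. the gauge is held in the fingers, lifted clear of its block (contact force between gauge and the fingers above 4 N and height (world z) of tip above 0.066 m and contact force between gauge and gauge_block below 0.05 N), for 0.1 s.
At the end, for the whole second after the job is handed in: Sheet, then plaque (ring up) flat on the tray plaque, centred to 8 mm, square to 0.13 rad; gauge in the fingers, upright to 0.12 rad, tip within 6.5 mm of the ring centre, plunger 2 to 8 mm in, 1.5 to 9 N on the plaque alone, at rest; arm off the plaque; bystanders within 30 mm (x of sheet in the frame of tray_seat between -0.008 and 0.008 m and y of sheet in the frame of tray_seat between -0.008 and 0.008 m and z of sheet in the frame of tray_seat between -0.002 and 0.003 m and angle between the x axis of each of sheet, plaque and the x axis of tray_seat, either way round below 0.13 rad and x of plaque in the frame of tray_seat between -0.008 and 0.008 m and y of plaque in the frame of tray_seat between -0.008 and 0.008 m and z of plaque in the frame of tray_seat between 0.002 and 0.007 m and angle between plaque's own z axis and vertical below 0.05 rad and horizontal distance between tip and mark below 0.0065 m and angle between gauge's own z axis and vertical below 0.12 rad and value of joint plunger between 0.002 and 0.008 m and contact force between gauge and plaque between 1.5 and 9 N and contact force between gauge and the fingers above 4 N and contact force between gauge and tray below 0.2 N and contact force between gauge and gauge_block below 0.2 N and contact force between each of the arm, the fingers and plaque below 0.3 N and linear speed of gauge below 0.02 m/s and distance of each of spool, vase, scraper from where it was at the start of the episode below 0.03 m); the arm keeps its last pose, push and grip.
It fails at once if the gauge is pressed hard into the plaque (over 15 N) (contact force between gauge and plaque above 15 N).
It fails at once if the sheet is dropped (contact force between sheet and anything else below 0.001 N and linear speed of sheet above 0.5 m/s).
It fails at once if the plaque is dropped (contact force between plaque and anything else below 0.001 N and linear speed of plaque above 0.5 m/s).
It fails at once if a bystander is disturbed (distance of any of spool, vase, scraper from where it was at the start of the episode above 0.03 m).
It also fails if it takes over 70 s, if anything falls off the work surface, if the arm or the gripper's body presses on something with over 40 N, if the wrist force passes 120 N, or if a joint passes its speed limit or range.

ROBOT

A 7-joint arm with a two-finger parallel gripper is mounted at the origin on the work surface. World frame = base frame: x ahead of the robot, y to its left, z up, the work surface at z = 0. Lengths are in mm, angles in rad, forces in N, time in s.
With the tool pointing down it reaches from about 400 to 875 mm from the base axis. Payload 4.4 kg.
Tool frame: the origin (TCP) lies on the centre line of the jaws, within the pads' length; the fingertips stand 14 mm ahead of it and the grasp point (between the pads) lies 5 mm behind it (tips_ahead is the distance from the TCP to the fingertips, in mm); z points along the fingers, y is the line along which they close (so a half turn about z gives the same grasp; the last joint's range is limited). The gripper opens to 85 mm and grips with 20 to 120 N. Pads are 22 mm wide; open, the fingers measure 114 mm over their backs; the gripper's body (76 mm by 85 mm) begins 54 mm behind the grasp point. The pads swing forward as they close: fully open they stand 13 mm farther back than shut.
Start: joints at [1.05, 0.628, 0.038, 1.517, -0.027, 0.996, -0.02], TCP at [285.561, -583.928, 245.313] pointing down, gripper open.
Joint ranges: [-3.06, 3.06], [-0.37, 2.12], [-1.25, 1.32], [0.18, 2.47], [-1.1, 4.24], [0.23, 1.98], [-2.94, 2.94]. Speed limits (rad/s): [2.57, 2.57, 3.14, 3.14, 3.14, 3.14, 3.14].

INTERFACE

Orientations are given as [roll, pitch, yaw] about the fixed x, y, z axes, in that order (R = Rz(yaw) Ry(pitch) Rx(roll)).
In Python, from cell import * gives the robot as it stands.
- The arm moves only by the tool move_arm, never from a script. Its argument "rows" is text: rows parted by semicolons, each of 7 numbers parted by spaces: the shift along the tool's x, y, z scaled (see below), then the turn, a rotation vector about the tool's x, y, z scaled (see below), then the closure, from -1 (fully open) to 1 (shut). A call has 1 to 12 rows; each row is the pose to reach, as a shift and turn from the pose commanded when the call began, along the tool's axes at that moment; what a row does not reach only later rows make up. The controller multiplies each number of a shift by 0.3 m and each number of a turn by pi/2 rad. A row lasts 1/12 s, in which the tool goes at most 41.7 mm and 7.16 degrees, less where a joint would pass 70% of its speed; a pose out of reach is approached as far as the arm can. A call with a number of a shift or a turn outside -1 to 1 is refused whole. A call with a gripper value outside its range is refused whole. The fingers move at their own pace and stop on an object; the grip force is fixed at half the most. Time passes only in rows, so rows that repeat a pose let the fingers close. It gives the time, the measured TCP pose, the force, the opening and the grip force at its end, in the units of the state.
- read_state(): the state, without advancing time (a new reading comes with each control period).
- get_image(name): name is "side" or "top"; returns a dict with "img" (400x640x3 uint8, red, green, blue), "vfov" (degrees; the focal length in pixels is half the picture's height over the tangent of half this angle, whatever the lens; pixels are square), "cx", "cy" (the principal point, pixels), "k1" (the pictures are not rectified: a ray, as slopes to the right and down, at radius r is drawn at 1 + k1 r^2 times it, then the intrinsics apply), "extrinsics" (4x4, takes a point from camera to world coordinates). Camera axes: x right, y up, looking along -z (the intrinsics and any distortion apply to the point x, -y, -z); pixel columns grow to the right and rows downward; lengths in mm; the calibration is good to about 2 mm. A picture is of the moment at which its call begins. There is no depth.
- finish_job(): hands the job in; it is judged then, once.
The state is a dict: "clock": time; "qpos": joint angles; "qd": joint speeds; "tau": joint torques, N m; "eef_pos": TCP position; "tool_rot": TCP orientation; "force": force on the tool from outside, world axes, zero at the start; "torque": the same for the moment, N m; "width": finger opening in mm; "gripper_force": force on a finger pad.
Only numpy, scipy, OpenCV 4.12 (cv2) and the standard library are available. Lean on these libraries where they do the work, as an engineer would, in place of code of your own. Each camera call takes 0.05 s, during which the arm holds its last target. There are 200 camera calls.

## Working session

There is one attempt and no reset: what is moved stays moved. The work goes in short steps, Python scripts to look and compute and a tool call to move; the robot and the scene stay as the last step left them, time stands still between calls to the robot, and variables do not carry over. Pictures are saved under pics/ and viewed, at most 13 in all, crops included, and the job is handed in when it is done.

Besides the shell and the picture viewer there is one more tool, called after "Emit:" as name(argument=value, ...) on one line, values as JSON. move_arm: Moves the arm, as the interface text tells. Its arguments: {"type":"object","properties":{"rows":{"type":"string"}},"required":["rows"]}

```bash
mkdir -p pics; cat > h.py <<'E'
from cell import *
import numpy as np, cv2
from scipy.spatial.transform import Rotation as R
def cam(n):
    d=get_image(n); im=d["img"]; h=im.shape[0]; f=h/2/np.tan(np.radians(d["vfov"])/2)
    d["f"]=f; return d
def ray(d,u,v):
    K=np.array([[d["f"],0,d["cx"]],[0,d["f"],d["cy"]],[0,0,1.]])
    p=cv2.undistortPoints(np.array([[[u,v]]],float),K,np.array([d["k1"],0,0,0.]))[0,0]
    E=np.array(d["extrinsics"]); return E[:3,3],E[:3,:3]@np.array([p[0],-p[1],-1])
def onz(d,u,v,z):
    o,r=ray(d,u,v); return o+r*(z-o[2])/r[2]
def proj(d,P):
    E=np.array(d["extrinsics"]); c=E[:3,:3].T@(np.array(P,float)-E[:3,3]); x,y=c[0]/-c[2],-c[1]/-c[2]
    s=1+d["k1"]*(x*x+y*y); return d["cx"]+d["f"]*x*s,d["cy"]+d["f"]*y*s
def save(d,name,crop=None,k=1):
    im=d["img"]
    if crop: a,b,c,e=crop; im=im[b:e,a:c]
    cv2.imwrite("pics/"+name,cv2.resize(im[:,:,::-1],None,fx=k,fy=k,interpolation=cv2.INTER_CUBIC))
E
python3 - <<'E'
from h import *
for n in("top","side"):
    d=cam(n); save(d,n+"0.png",None,1.25); np.save(n+"0.npy",d,allow_pickle=True)
    print(n,d["f"],d["cx"],d["cy"],d["k1"],np.round(d["extrinsics"],3).tolist())
s=read_state(); print(s)
E
```

```text
top 468.231731666539 319.56674570680417 191.43421218748898 -0.05431793807401517 [[-0.0, 0.997, -0.075, 437.901], [-1.0, 0.001, 0.016, 86.249], [0.016, 0.075, 0.997, 1474.34], [0.0, 0.0, 0.0, 1.0]]
side 412.6721674862352 315.8706537643851 196.47834473188817 0.017737275393403373 [[0.995, 0.034, -0.094, 459.726], [-0.098, 0.549, -0.83, -822.317], [0.023, 0.835, 0.55, 642.307], [0.0, 0.0, 0.0, 1.0]]
{'clock': 0.1, 'qpos': array([ 1.05019238,  0.62925985,  0.0384223 ,  1.51828112, -0.02695446,
        0.99631003, -0.01999121]), 'qd': array([ 0.00071383, -0.0027833 ,  0.00058771, -0.00081258, -0.00032418,
       -0.00107086, -0.0014403 ]), 'tau': array([ 3.73228948e-03, -5.64526749e+01,  1.23078257e+00, -1.93971455e+01,
        1.13634719e-02,  5.45692761e-03,  6.10291337e-07]), 'eef_pos': array([ 285.32290656, -583.42037258,  244.4724113 ]), 'tool_rot': array([-3.13985223e+00,  4.33202151e-05,  4.54855431e-01]), 'force': array([-0.08189222, -0.5769819 , -0.19527902]), 'torque': array([-0.00532512, -0.00371001, -0.00017685]), 'gripper_force': 0.0, 'width': 85.15386450809395}
```

View pics/top0.png

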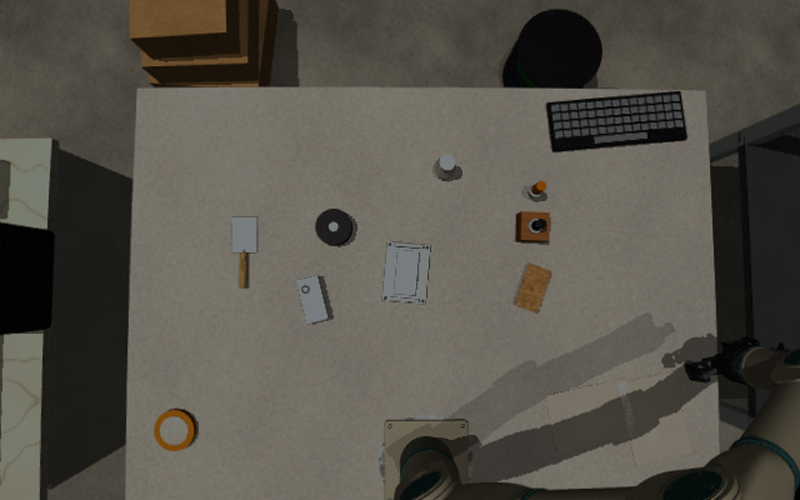

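View pics/side0.png

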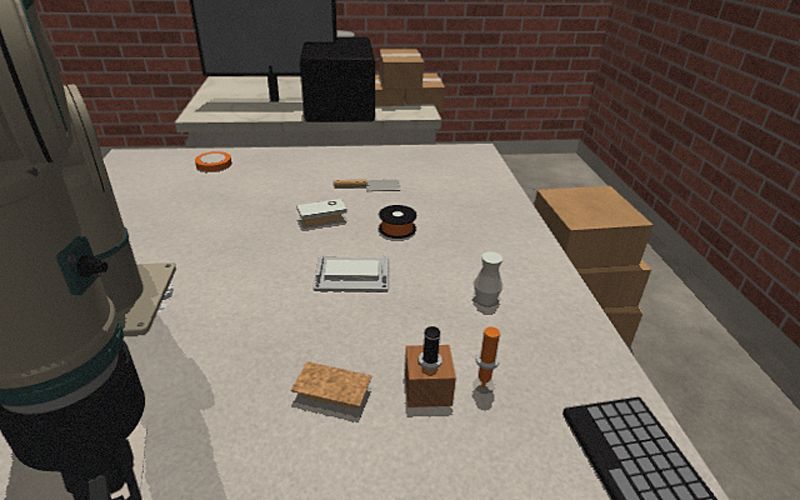

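The top view (×1.25) shows the tray at (407,272), the loose plaque at (313,299) with its ring at (305,289), the cork at (533,288), the block with the black-gripped gauge at (533,226), the spool at (334,227), the vase at (447,165) and the scraper at (244,250). There are two gauge candidates: black in the block at (538,226), and orange standing at (538,190). The black one in the wooden block fits the description.

```bash
cat > m.py <<'E'
from h import *
def blob(d,mask,seed):
    n,l,s,c=cv2.connectedComponentsWithStats(mask.astype(np.uint8))
    ids=[i for i in range(1,n) if s[i,4]>25]
    i=min(ids,key=lambda i:np.hypot(*(c[i]-seed))); return (l==i).astype(np.uint8),s[i],c[i]
def rect(d,m,z):
    cs,_=cv2.findContours(m,cv2.RETR_EXTERNAL,cv2.CHAIN_APPROX_NONE)
    c=max(cs,key=cv2.contourArea)[:,0]
    P=np.array([onz(d,u,v,z)[:2] for u,v in c],np.float32)
    r=cv2.minAreaRect(P); b=cv2.boxPoints(r); e=[b[1]-b[0],b[2]-b[1]]
    L=max(e,key=np.linalg.norm); a=np.degrees(np.arctan2(L[1],L[0]))
    return np.round(r[0],1),np.round(sorted(r[1]),1),round((a+90)%180-90,1)
E
python3 - <<'E'
from m import *
d=np.load("top0.npy",allow_pickle=True).item(); im=d["img"]
hsv=cv2.cvtColor(im,cv2.COLOR_RGB2HSV)
for p in [(250,239),(326,218),(427,230),(405,200),(310,218),(300,260),(427,181),(430,181)]: print(p,im[p[1],p[0]],hsv[p[1],p[0]])
save(d,"c1.png",(235,125,455,265),3.5)
E
```

```text
(250, 239) [119 124 127] [101  16 127]
(326, 218) [119 124 127] [101  16 127]
(427, 230) [112  79  42] [ 16 159 112]
(405, 200) [115 110 101] [ 19  31 115]
(310, 218) [119 124 126] [ 99  14 126]
(300, 260) [118 113 104] [ 19  30 118]
(427, 181) [3 2 3] [150  85   3]
(430, 181) [13 12 13] [150  20  13]
```

View pics/c1.png

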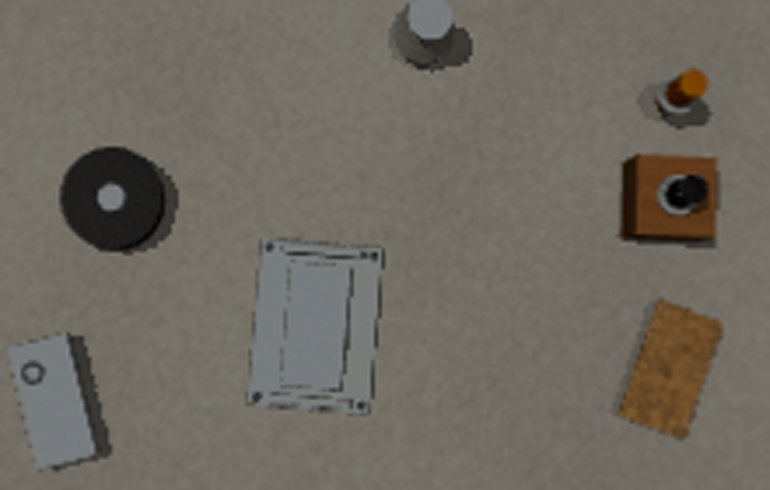

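The crop shows the black-gripped gauge standing in the wooden block (crop 682,193). The orange one (687,85) stands outside the block with no hole under it, so it is the look-alike. The plaque's ring is at its far-left end (33,373).

```bash
python3 - <<'E'
from m import *
d=np.load("top0.npy",allow_pickle=True).item(); im=d["img"].astype(int)
hsv=cv2.cvtColor(d["img"],cv2.COLOR_RGB2HSV)
w=(im[...,2]>im[...,0]+2)&(im[...,0]>70)
for n,z,s in (("plaque",37,(250,239)),("tray",8,(325,218))):
    m,st,c=blob(d,cv2.morphologyEx(w.astype(np.uint8),cv2.MORPH_CLOSE,np.ones((3,3))),s); print(n,c,st,rect(d,m,z))
sat=(hsv[...,1]>110)&(im[...,0]>60)
m,st,c=blob(d,sat&(np.arange(640)[None]>400)&(np.arange(400)[:,None]>205),(427,230)); print("cork",c,st,rect(d,m,29))
br=(hsv[...,1]>110)&(im[...,0]>80)&(np.arange(400)[:,None]<197)&(np.arange(400)[:,None]>165)
m,st,c=blob(d,br,(427,181)); print("block",c,st,rect(d,m,62))
bk=(im.max(2)<30); bk[:165]=0;bk[192:]=0
m,st,c=blob(d,bk,(432,180)); print("grip",c,st)
# ring
m=(im.max(2)<100); m[:225]=0;m[238:]=0
m,st,c=blob(d,m,(244,232)); print("ring",c,st,onz(d,*c,37))
s=np.load("side0.npy",allow_pickle=True).item(); 
im=s["img"].astype(int)
g=(im.max(2)<40); m,st,c=blob(s,g&(np.arange(400)[:,None]>255)&(np.arange(400)[:,None]<300)&(np.arange(640)[None]>330),(345,275)); print("side grip",c,st)
for z in(68,124):print(z)
E
```

```text
plaque [249.35130719 239.32026144] [237 221  25  38 612] (array([399.8, 277.7]), array([ 52.4, 108.7]), np.float32(14.7))
tray [322.89298626 217.27187274] [ 306  193   38   50 1383] (array([466.2,  47.5]), array([106.2, 146.5]), np.float32(-5.3))
cork [426.12703102 230.02067947] [412 211  29  39 677] (array([ 427.9, -267.1]), array([ 61. , 107.7]), np.float32(-20.5))
block [426.70893372 180.23919308] [417 169  23  23 347] (array([ 579.6, -267.1]), array([67.8, 67.9]), np.float32(89.0))
grip [430.78378378 179.31081081] [425 175  12   9  74]
ring [243.89655172 231.17241379] [241 228   7   7  29] [424.45880902 294.87849831  37.        ]
side grip [344.40096618 280.30434783] [339 270  12  21 207]
68
124
```

```bash
cat >> m.py <<'E'
def go(p,yaw):
    s=read_state(); T=R.from_euler("xyz",s["tool_rot"]); G=R.from_euler("xyz",[np.pi,0,np.radians(yaw)])
    e=lambda q:(T.inv()*q).as_rotvec()
    a=e(G); b=e(R.from_euler("xyz",[np.pi,0,np.radians(yaw+180)]))
    print("at",np.round(s["eef_pos"],1),np.round(np.degrees(s["tool_rot"]),2),"w",round(s["width"],1),"t",s["clock"],"q7",round(s["qpos"][6],2))
    print("shift",np.round(T.inv().apply(np.array(p)-s["eef_pos"])/300,4),"turn",np.round(a/(np.pi/2),4),"alt",np.round(b/(np.pi/2),3))
E
python3 - <<'E'
from m import *
s=np.load("side0.npy",allow_pickle=True).item(); im=s["img"].copy()
d=np.load("top0.npy",allow_pickle=True).item()
print("grip top from top view",onz(d,432.8,179.3,124))
def box(c,L,W,a,z):
    t=np.radians(a); r=np.array([[np.cos(t),-np.sin(t)],[np.sin(t),np.cos(t)]])
    return [[*(np.array(c)+r@np.array(p)),z] for p in [(-L/2,-W/2),(L/2,-W/2),(L/2,W/2),(-L/2,W/2)]]
k=3; big=cv2.resize(im[:,:,::-1],None,fx=k,fy=k,interpolation=cv2.INTER_CUBIC)
pts=box((466.2,47.5),150,110,-5.3,8)+box((466.2,47.5),110,54,-5.3,20)+box((399.8,277.7),110,54,14.7,37)+box((427.9,-267.1),110,62,-20.5,29)+box((579.6,-267.1),70,70,-1,62)+[(579.6,-267.1,124),(579.6,-267.1,68),(424.4,294.9,37)]
for p in pts:
    u,v=proj(s,p); cv2.drawMarker(big,(int(k*u+1),int(k*v+1)),(0,0,255),cv2.MARKER_CROSS,7,1)
cv2.imwrite("pics/ov.png",big[450:1020,660:1200])
go([427.9,-267.1,150],-20.5)
E
```

```text
grip top from top view [ 575.80281702 -265.67399779  124.        ]
at [ 285.3 -583.4  244.5] [-179.9     0.     26.06] w 85.2 t 0.1 q7 -0.02
shift [ 0.8902 -0.7378  0.3162] turn [-1.000e-03  5.000e-04  5.173e-01] alt [-1.000e-03 -1.000e-03 -1.483e+00]
```

View pics/ov.png

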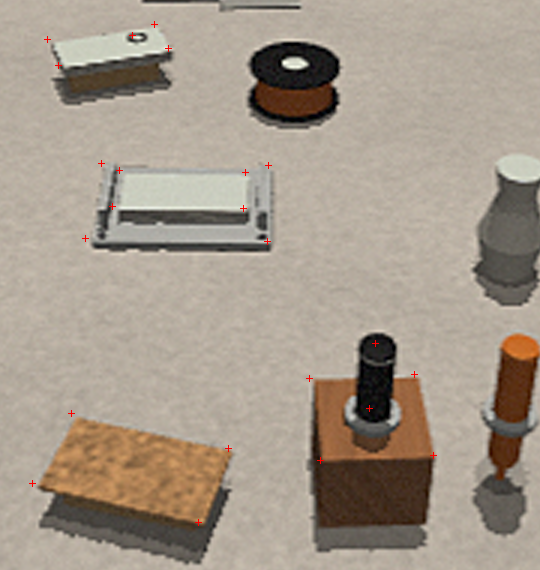

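The overlay shows the side view agreeing with the top view to about 2 px; everything sits about 4 mm further in x in the side view. I'll use the mean (+2 mm), and the bias cancels between pick and place. Moving now.

Emit:
move_arm(rows="0.895 -0.735 0.3 0 0 0.517 -1;0.895 -0.735 0.3 0 0 0.517 -1;0.895 -0.735 0.3 0 0 0.517 -1;0.895 -0.735 0.3 0 0 0.517 -1;0.895 -0.735 0.3 0 0 0.517 -1;0.895 -0.735 0.3 0 0 0.517 -1;0.895 -0.735 0.3 0 0 0.517 -1;0.895 -0.735 0.3 0 0 0.517 -1;0.895 -0.735 0.3 0 0 0.517 -1;0.895 -0.735 0.3 0 0 0.517 -1;0.895 -0.735 0.3 0 0 0.517 -1;0.895 -0.735 0.3 0 0 0.517 -1")

```text
clock: 1.1
eef_pos: [429.7, -268.7, 155.4]
tool_rot: [3.141, -0.0, -0.358]
force: [0.2, -0.0, 0.4]
width: 85.7
gripper_force: 0.0
```

```bash
python3 - <<'E'
from m import *
go([430,-267.5,80],-20.5)
d=cam("side");save(d,"s1.png",(150,180,400,360),3)
p=read_state()["eef_pos"]
for dz in(0,-14): print([3*(a-b) for a,b in zip(proj(d,p+[0,0,dz]),(150,180))])
d=cam("top");save(d,"t1.png",(360,160,480,260),4);print([4*(a-b) for a,b in zip(proj(d,p),(360,160))])
E
```

```text
at [ 429.7 -268.7  155.4] [ 1.7995e+02 -1.0000e-02 -2.0500e+01] w 85.7 t 1.1 q7 -1.18
shift [-0.0004 -0.0044  0.2512] turn [ 0.0006 -0.0001 -0.    ] alt [-0.e+00 -1.e-03  2.e+00]
[np.float64(334.3004656060274), np.float64(227.493299557182)]
[np.float64(335.45371228596065), np.float64(245.43989252228823)]
[np.float64(311.4265074017344), np.float64(278.6178717454984)]
```

View pics/s1.png

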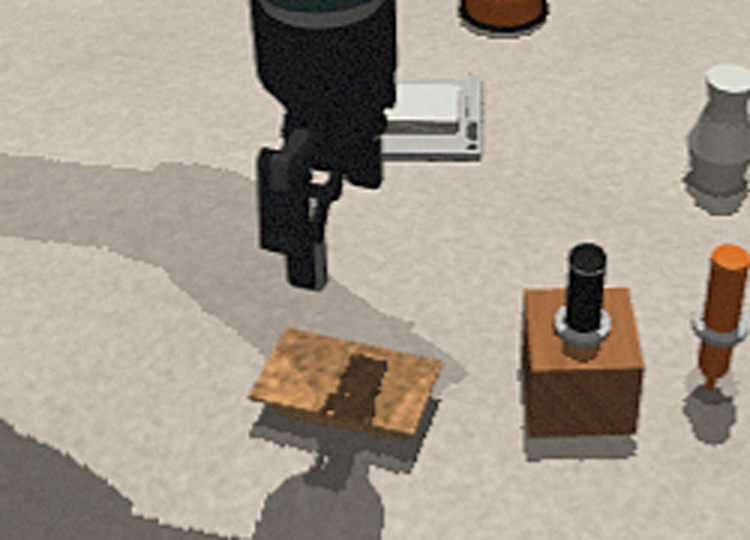

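The side crop shows the open gripper above the cork, with the near fingertip's lower end at (305,290). I'll use it to find the tip height when open.

```bash
python3 - <<'E'
from m import *
s=np.load("side0.npy",allow_pickle=True).item()
p=np.array([429.7,-268.7,155.4]); t=np.radians(-20.5); y=np.array([np.sin(t),-np.cos(t),0])
for o in(43,50):
  for dz in(0,-7,-14): print(o,dz,[round(3*(a-b)) for a,b in zip(proj(s,p+y*o+[0,0,dz]),(150,180))])
E
```

```text
43 0 [307, 277]
43 -7 [307, 286]
43 -14 [308, 295]
50 0 [302, 285]
50 -7 [303, 294]
50 -14 [303, 304]
```

Emit:
move_arm(rows="0 -0.0045 0.06 0 0 0 -1;0 -0.0045 0.12 0 0 0 -1;0 -0.0045 0.18 0 0 0 -1;0 -0.0045 0.24 0 0 0 -1;0 -0.0045 0.29 0 0 0 -1;0 -0.0045 0.34 0 0 0 -1;0 -0.0045 0.38 0 0 0 -1;0 -0.0045 0.41 0 0 0 -1;0 -0.0045 0.425 0 0 0 -1;0 -0.0045 0.425 0 0 0 -1;0 -0.0045 0.425 0 0 0 -1")

```text
clock: 2.12
eef_pos: [430.3, -267.3, 28.1]
tool_rot: [3.141, -0.0, -0.358]
force: [0.6, 0.5, 0.5]
width: 85.6
gripper_force: 0.0
```

Emit:
move_arm(rows="0 0 0.007 0 0 0 -1;0 0 0.007 0 0 0 0;0 0 0.007 0 0 0 0.2;0 0 0.007 0 0 0 0.2;0 0 0.007 0 0 0 0.2;0 0 0.007 0 0 0 0.2;0 0 0.007 0 0 0 0.2;0 0 0.007 0 0 0 0.2;0 0 0.007 0 0 0 0.2")

```text
clock: 2.87
eef_pos: [430.7, -266.7, 26.7]
tool_rot: [3.142, -0.001, -0.357]
force: [-0.1, 1.1, 6.7]
width: 59.7
gripper_force: 62.7
```

Emit:
move_arm(rows="0 0 -0.03 0 0 0 0.2;0 0 -0.07 0 0 0 0.2;0 0 -0.13 0 0 0 0.2;0 0 -0.2 0 0 0 0.2;0 0 -0.25 0 0 0 0.2;0 0 -0.25 0 0 0 0.2;0 0 -0.25 0 0 0 0.2")

```text
clock: 3.45
eef_pos: [431.0, -266.8, 101.8]
tool_rot: [3.141, -0.002, -0.357]
force: [-0.7, -0.8, -0.7]
width: 60.0
gripper_force: 64.6
```

```bash
python3 - <<'E'
from m import *
go([468.2,47.5,80],-5.3)
print(read_state()["force"])
d=cam("side");save(d,"s2.png",(200,200,360,340),4)
d=cam("top");hsv=cv2.cvtColor(d["img"],cv2.COLOR_RGB2HSV)
E
```

```text
at [ 431.  -266.8  101.8] [ 1.7999e+02 -1.3000e-01 -2.0450e+01] w 60.0 t 3.45 q7 -1.14
shift [-0.2501 -1.0249  0.0717] turn [ 0.0004 -0.0015 -0.1684] alt [-2.000e-03 -1.000e-03  1.832e+00]
[-0.69535759 -0.75984473 -0.73646366]
```

View pics/s2.png

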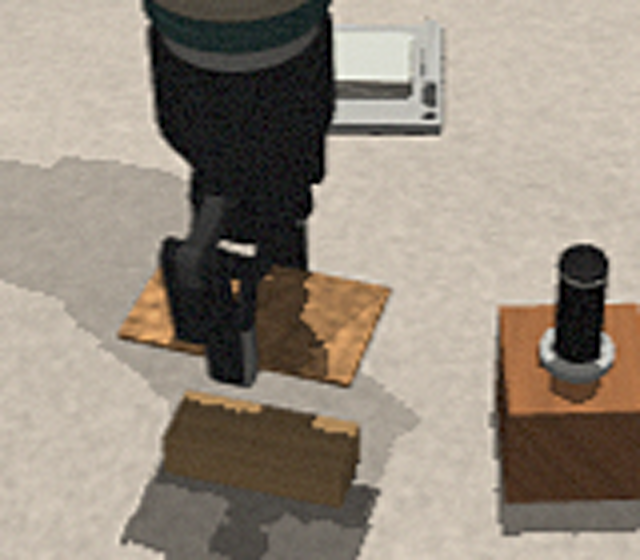

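The cork is gripped flat about its middle (near edge 120–350, finger at 232).

Emit:
move_arm(rows="-0.03 -0.13 0 0 0 -0.02 0.2;-0.06 -0.26 0 0 0 -0.04 0.2;-0.09 -0.38 0 0 0 -0.06 0.2;-0.12 -0.5 0 0 0 -0.09 0.2;-0.15 -0.62 0 0 0 -0.11 0.2;-0.18 -0.74 0 0 0 -0.13 0.2;-0.21 -0.86 0 0 0 -0.15 0.2;-0.23 -0.94 0 0 0 -0.168 0.2;-0.24 -0.98 0 0 0 -0.168 0.2;-0.245 -1.0 0 0 0 -0.168 0.2;-0.25 -1.0 0 0 0 -0.168 0.2;-0.25 -1.0 0 0 0 -0.168 0.2")

```text
clock: 4.55
eef_pos: [464.2, 39.8, 100.2]
tool_rot: [3.141, 0.001, -0.094]
force: [-0.6, -0.7, -0.6]
width: 59.9
gripper_force: 64.7
```

```bash
python3 - <<'E'
from m import *
go([468.2,47.5,40],-5.3)
d=cam("side"); hsv=cv2.cvtColor(d["img"],cv2.COLOR_RGB2HSV)
E
```

```text
at [464.2  39.8 100.2] [ 1.7994e+02  8.0000e-02 -5.3900e+00] w 59.9 t 4.55 q7 -1.48
shift [ 0.011  -0.0269  0.2006] turn [ 0.0006  0.0009 -0.001 ] alt [ 1.000e-03 -1.000e-03  1.999e+00]
```

Emit:
move_arm(rows="0.011 -0.027 0.05 0 0 0 0.2;0.011 -0.027 0.11 0 0 0 0.2;0.011 -0.027 0.17 0 0 0 0.2;0.011 -0.027 0.2 0 0 0 0.2;0.011 -0.027 0.2 0 0 0 0.2;0.011 -0.027 0.2 0 0 0 0.2;0.011 -0.027 0.2 0 0 0 0.2")

```text
clock: 5.18
eef_pos: [469.5, 47.7, 41.3]
tool_rot: [3.141, -0.001, -0.095]
force: [0.3, -0.5, -0.9]
width: 59.5
gripper_force: 64.7
```

```bash
python3 - <<'E'
from m import *
go([468.2,47.5,22],-5.3)
d=cam("side");save(d,"s3.png",(230,170,350,260),5)
E
```

```text
at [469.5  47.7  41.3] [ 1.7999e+02 -5.0000e-02 -5.4200e+00] w 59.5 t 5.1833 q7 -1.44
shift [-0.0042  0.001   0.0644] turn [ 0.0001 -0.0005 -0.0014] alt [-1.000e-03 -0.000e+00  1.999e+00]
```

View pics/s3.png

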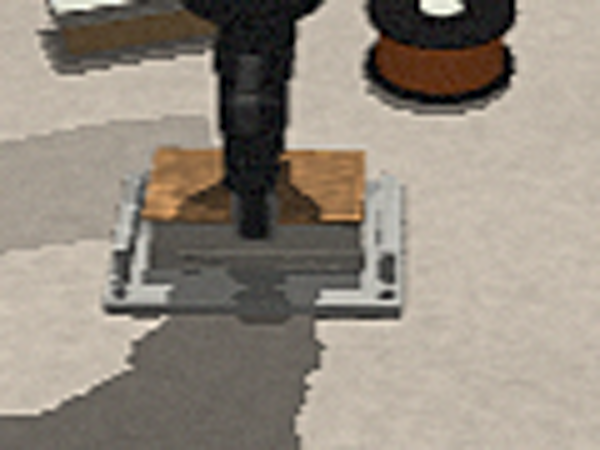

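The cork hovers over the tray: its near edge spans 140–362 and the plaque's 150–360, so it is centred within about 2 mm. Lowering.

Emit:
move_arm(rows="0 0.001 0.015 0 0 0 0.2;0 0.001 0.03 0 0 0 0.2;0 0.001 0.042 0 0 0 0.2;0 0.001 0.05 0 0 0 0.2;0 0.001 0.056 0 0 0 0.2;0 0.001 0.06 0 0 0 0.2;0 0.001 0.062 0 0 0 0.2;0 0.001 0.062 0 0 0 0.2")

```text
clock: 5.9
eef_pos: [469.2, 48.2, 22.2]
tool_rot: [3.142, -0.0, -0.093]
force: [-0.3, -0.2, -0.8]
width: 60.0
gripper_force: 64.7
```

Emit:
move_arm(rows="0 0 0.002 0 0 0 0.2;0 0 0.004 0 0 0 0.2;0 0 0.004 0 0 0 0.2")

```text
clock: 6.15
eef_pos: [469.2, 48.1, 21.8]
tool_rot: [-3.141, -0.001, -0.094]
force: [-0.9, 0.3, 9.6]
width: 59.8
gripper_force: 65.5
```

Contact, with 9.6 N upward. Releasing.

Emit:
move_arm(rows="0 0 0.002 0 0 0 0;0 0 0.002 0 0 0 -0.5;0 0 0.002 0 0 0 -1;0 0 0.002 0 0 0 -1;0 0 0 0 0 0 -1;0 0 -0.02 0 0 0 -1;0 0 -0.06 0 0 0 -1;0 0 -0.12 0 0 0 -1;0 0 -0.2 0 0 0 -1;0 0 -0.28 0 0 0 -1;0 0 -0.28 0 0 0 -1")

```text
clock: 7.07
eef_pos: [471.1, 48.1, 108.4]
tool_rot: [-3.14, -0.006, -0.094]
force: [1.0, 0.2, 0.0]
width: 85.0
gripper_force: 0.0
```

```bash
python3 - <<'E'
from m import *
go([401.5,277.7,110],14.7)
E
```

```text
at [471.1  48.1 108.4] [-179.93   -0.34   -5.36] w 85.0 t 7.0667 q7 -1.27
shift [-0.3025 -0.7402 -0.0061] turn [-1.000e-04 -3.900e-03 -2.229e-01] alt [-0.005  0.     1.777]
```

Emit:
move_arm(rows="-0.3 -0.74 0 0 -0.004 -0.223 -1;-0.3 -0.74 0 0 -0.004 -0.223 -1;-0.3 -0.74 0 0 -0.004 -0.223 -1;-0.3 -0.74 0 0 -0.004 -0.223 -1;-0.3 -0.74 0 0 -0.004 -0.223 -1;-0.3 -0.74 0 0 -0.004 -0.223 -1;-0.3 -0.74 0 0 -0.004 -0.223 -1;-0.3 -0.74 0 0 -0.004 -0.223 -1;-0.3 -0.74 0 0 -0.004 -0.223 -1;-0.3 -0.74 0 0 -0.004 -0.223 -1")

```text
clock: 7.9
eef_pos: [400.6, 275.9, 104.9]
tool_rot: [-3.141, 0.006, 0.254]
force: [0.8, -1.0, -0.5]
width: 85.4
gripper_force: 0.0
```

```bash
python3 - <<'E'
from m import *
go([402.3,277.7,39],14.7)
d=cam("top");np.save("top1.npy",d,allow_pickle=True)
hsv=cv2.cvtColor(d["img"],cv2.COLOR_RGB2HSV); im=d["img"]
m,st,c=blob(d,(hsv[...,1]>110)&(im[...,0]>60),(325,218)); print("cork",c,st,rect(d,m,24))
E
```

```text
at [400.6 275.9 104.9] [-179.99    0.36   14.57] w 85.4 t 7.9 q7 -1.47
shift [ 0.0083 -0.0045  0.2196] turn [-0.0001  0.004  -0.0014] alt [0.006 0.    1.999]
cork [324.90588235 217.73529412] [314 200  23  36 680] (array([465.9,  46.7]), array([ 60. , 108.3]), np.float32(-5.2))
```

Emit:
move_arm(rows="0.008 -0.0045 0.05 0 0.004 0 -1;0.008 -0.0045 0.1 0 0.004 0 -1;0.008 -0.0045 0.15 0 0.004 0 -1;0.008 -0.0045 0.19 0 0.004 0 -1;0.008 -0.0045 0.21 0 0.004 0 -1;0.008 -0.0045 0.222 0 0.004 0 -1;0.008 -0.0045 0.222 0 0.004 0 -0.3;0.008 -0.0045 0.222 0 0.004 0 0.1;0.008 -0.0045 0.222 0 0.004 0 0.3;0.008 -0.0045 0.222 0 0.004 0 0.3;0.008 -0.0045 0.222 0 0.004 0 0.3;0.008 -0.0045 0.222 0 0.004 0 0.3")

```text
clock: 8.95
eef_pos: [402.2, 279.4, 39.3]
tool_rot: [-3.14, -0.002, 0.256]
force: [-0.4, -2.0, 5.8]
width: 51.8
gripper_force: 63.2
```

Emit:
move_arm(rows="0 0 0 0 0 0 0.3;0 0 0 0 0 0 0.3;0 0 -0.03 0 0 0 0.3;0 0 -0.07 0 0 0 0.3;0 0 -0.13 0 0 0 0.3;0 0 -0.2 0 0 0 0.3;0 0 -0.25 0 0 0 0.3;0 0 -0.25 0 0 0 0.3;0 0 -0.25 0 0 0 0.3")

```text
clock: 9.7
eef_pos: [402.0, 280.1, 114.4]
tool_rot: [-3.139, -0.002, 0.258]
force: [-0.0, 0.0, -1.4]
width: 52.6
gripper_force: 63.1
```

```bash
python3 - <<'E'
from m import *
go([468.9,48.1,60],-5.3); print(read_state()["gripper_force"])
d=cam("side");save(d,"s4.png",(210,110,350,250),4)
E
```

```text
at [402.  280.1 114.4] [-1.7987e+02 -1.3000e-01  1.4760e+01] w 52.6 t 9.7 q7 -1.47
shift [0.0181 0.8048 0.1796] turn [-0.0016 -0.0012  0.2229] alt [ 0.002 -0.002 -1.777]
63.09525489807129
```

View pics/s4.png

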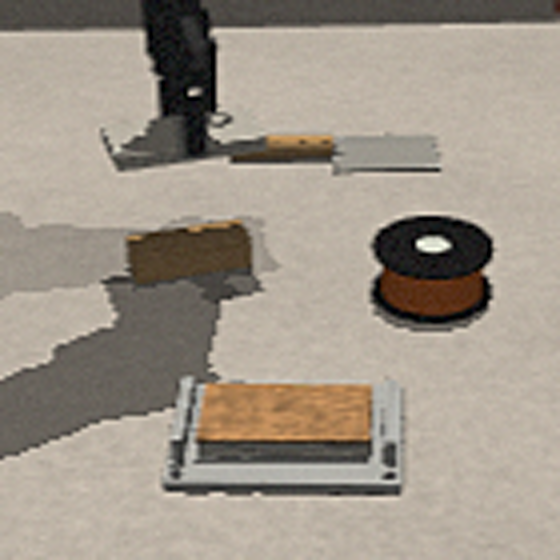

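The cork lies squarely on the tray plaque (197–372, 383–445). The loose plaque is held with its ring up (222,118). Carrying it over.

Emit:
move_arm(rows="0 0.1 0 0 0 0.03 0.3;0 0.2 0 0 0 0.06 0.3;0.005 0.3 0 0 0 0.09 0.3;0.01 0.4 0 0 0 0.12 0.3;0.018 0.5 0 0 0 0.15 0.3;0.018 0.6 0 0 0 0.18 0.3;0.018 0.7 0 0 0 0.2 0.3;0.018 0.76 0.03 -0.0015 -0.001 0.223 0.3;0.018 0.79 0.06 -0.0015 -0.001 0.223 0.3;0.018 0.805 0.1 -0.0015 -0.001 0.223 0.3;0.018 0.805 0.13 -0.0015 -0.001 0.223 0.3;0.018 0.805 0.13 -0.0015 -0.001 0.223 0.3")

```text
clock: 10.75
eef_pos: [466.7, 47.1, 72.0]
tool_rot: [3.14, 0.006, -0.094]
force: [-1.4, 0.2, -1.1]
width: 52.2
gripper_force: 63.1
```

Emit:
move_arm(rows="0 0 0 0 0 0 0.3;0 0 0 0 0 0 0.3")

```text
clock: 10.92
eef_pos: [468.1, 47.8, 74.0]
tool_rot: [3.14, 0.002, -0.092]
force: [-0.0, -0.6, -0.7]
width: 52.0
gripper_force: 63.1
```

```bash
python3 - <<'E'
from m import *
go([469,48.1,42],-5.3)
E
```

```text
at [468.1  47.8  74. ] [ 1.7993e+02  1.1000e-01 -5.3000e+00] w 52.0 t 10.9167 q7 -1.22
shift [ 0.0032 -0.0014  0.1066] turn [0.0008 0.0013 0.    ] alt [-2.e-03  1.e-03 -2.e+00]
```

Emit:
move_arm(rows="0.003 -0.001 0.02 0.001 0.001 0 0.3;0.003 -0.001 0.045 0.001 0.001 0 0.3;0.003 -0.001 0.07 0.001 0.001 0 0.3;0.003 -0.001 0.09 0.001 0.001 0 0.3;0.003 -0.001 0.1 0.001 0.001 0 0.3;0.003 -0.001 0.108 0.001 0.001 0 0.3;0.003 -0.001 0.112 0.001 0.001 0 0.3;0.003 -0.001 0.115 0.001 0.001 0 0.3;0.003 -0.001 0.115 0.001 0.001 0 0.3")

```text
clock: 11.67
eef_pos: [469.2, 47.3, 39.5]
tool_rot: [-3.142, -0.0, -0.094]
force: [-0.0, -0.1, -1.0]
width: 52.1
gripper_force: 63.1
```

Emit:
move_arm(rows="0 0 0.002 0 0 0 0.3;0 0 0.004 0 0 0 0.3;0 0 0.004 0 0 0 0.3")

```text
clock: 11.92
eef_pos: [469.3, 47.4, 38.4]
tool_rot: [-3.141, -0.001, -0.093]
force: [-0.2, 0.9, -1.1]
width: 52.1
gripper_force: 63.1
```

Emit:
move_arm(rows="0 0 0.002 0 0 0 0.3;0 0 0.003 0 0 0 0.3;0 0 0.003 0 0 0 0.3")

```text
clock: 12.17
eef_pos: [469.3, 47.4, 38.3]
tool_rot: [-3.141, -0.001, -0.093]
force: [-1.6, -0.4, 9.3]
width: 52.0
gripper_force: 64.2
```

Contact. Releasing and rising.

Emit:
move_arm(rows="0 0 0 0 0 0 0;0 0 0 0 0 0 -0.5;0 0 0 0 0 0 -1;0 0 0 0 0 0 -1;0 0 0 0 0 0 -1;0 0 -0.03 0 0 0 -1;0 0 -0.1 0 0 0 -1;0 0 -0.2 0 0 0 -1;0 0 -0.3 0 0 0 -1;0 0 -0.4 0 0 0 -1;0 0 -0.47 0 0 0 -1;0 0 -0.47 0 0 0 -1")

```text
clock: 13.17
eef_pos: [471.5, 47.3, 182.6]
tool_rot: [-3.14, -0.007, -0.094]
force: [1.1, -0.6, -0.5]
width: 85.4
gripper_force: 0.0
```

```bash
python3 - <<'E'
from m import *
go([580,-266.5,180],0)
E
```

```text
at [471.5  47.3 182.6] [-179.88   -0.43   -5.36] w 85.4 t 13.1667 q7 -1.34
shift [0.4578 1.0077 0.01  ] turn [-0.0011 -0.0048 -0.0595] alt [-0.007  0.002  1.94 ]
```

Emit:
move_arm(rows="0.46 1 0 0 -0.004 -0.06 -1;0.46 1 0 0 -0.004 -0.06 -1;0.46 1 0 0 -0.004 -0.06 -1;0.46 1 0 0 -0.004 -0.06 -1;0.46 1 0 0 -0.004 -0.06 -1;0.46 1 0 0 -0.004 -0.06 -1;0.46 1 0 0 -0.004 -0.06 -1;0.46 1 0 0 -0.004 -0.06 -1;0.46 1 0 0 -0.004 -0.06 -1;0.46 1 0 0 -0.004 -0.06 -1;0.46 1 0 0 -0.004 -0.06 -1;0.46 1 0 0 -0.004 -0.06 -1")

```text
clock: 14.17
eef_pos: [578.3, -262.1, 178.0]
tool_rot: [-3.139, 0.007, 0.002]
force: [-0.3, 1.1, -0.1]
width: 85.1
gripper_force: 0.0
```

```bash
python3 - <<'E'
from m import *
go([581,-266.5,92],0)
d=cam("top");np.save("top2.npy",d,allow_pickle=True); im=d["img"].astype(int)
w=((im[...,2]>im[...,0]+2)&(im[...,0]>70)).astype(np.uint8)
cl=w.copy(); m,st,c=blob(d,cl,(325,218)); print(st,c,rect(d,m,36))
s=cam("side"); np.save("side2.npy",s,allow_pickle=True)
k=5; 
a=cv2.resize(d["img"][185:250,295:350,::-1],None,fx=6,fy=6,interpolation=cv2.INTER_CUBIC)
b=cv2.resize(s["img"][190:305,250:370,::-1],None,fx=3.39,fy=3.39,interpolation=cv2.INTER_CUBIC)[:390]
cv2.imwrite("pics/mix.png",np.hstack([a,b]))
s0=np.load("side0.npy",allow_pickle=True).item()
# gauge axis from side0: grip cols at top/bottom, and rays from top0
d0=np.load("top0.npy",allow_pickle=True).item()
for im_,sd,n,box_ in((d0,None,"t",(415,440,168,192)),(s0,None,"s",(332,360,258,292))):
    g=im_["img"].max(2); x0,x1,y0,y1=box_
    print(n); print(g[y0:y1,x0:x1])
E
```

```text
at [ 578.3 -262.1  178. ] [-1.7986e+02  4.1000e-01  1.4000e-01] w 85.1 t 14.1667 q7 -0.83
shift [0.0111 0.0153 0.2864] turn [-0.0015  0.0046  0.0016] alt [-0.007 -0.002 -1.998]
[306 193  30  48 924] [319.83658009 216.30411255] (array([466.8,  60.6]), array([ 79.8, 143.4]), np.float32(-5.6))
t
[[116 117 116 118 116 117 116 113 112 113 115 116 115 117 116 113 115 116
  115 114 116 118 117 114 114]
 [111  75  76 105 105 104 104 103 103 106 106 107 107 108 108 110 110 111
  111 110 113 118 119 115 113]
 [ 53  48  87  99  98  98  98  97  98  97  98  98  99  98  99  99  99  99
   99  98  99  98  98  98 102]
 [ 35  46  86  98  99  98  98  99  99  97  97  96  96  96  96  96  96  95
   95  95  94  93  94  95 103]
 [ 35  46  83  97  98  98  98  98  99  98  99 100 100 101 102 101 102 102
  101 101 101 100 101 100 105]
 [ 36  46  85  97  96  96  96  96  95  97  96  96  96  97  96  96  96  96
   96  97  98  98  98  98 105]
 [ 35  47  85  99  98  98  98  97  96  96  96  96  98  95  97  96  96  96
   95  96  96  95  95  97  87]
 [ 36  46  83  95  95  94  95  96  94  95  97 101 108 114 110  92  43  
[... 4995 characters left out ...]
152 153 122 161 188 133  41   0  22  21  25  17   8  21  27  18  13   0
  125 176 188 166 148 154 163 161 151 154]
 [155 156 119 156 184 131  53  19  15  27  22   7  14  19  28  32   5   0
  158 186 185 146 140 152 158 160 151 149]
 [153 154 100 151 187 193 137  39  20  16  25  13   7  25   8  22   0  18
  123 171 184 164 153 151 157 155 158 150]
 [154 157 105  98 172 200 141  82  42   0   1  26  18  21   6   1  24  44
  152 187 181 165 154 155 151 165 160 149]
 [154 159 115  54 115 120  95  94 101  81  44  23  13   0  39  48  81 172
  198 195 137 133 152 151 154 162 157 154]
 [152 158 112  47  58  81  92  99  99  97  95 100  99 103 104 102  93  90
  170 151  70 124 157 155 154 154 159 152]]
```

View pics/mix.png

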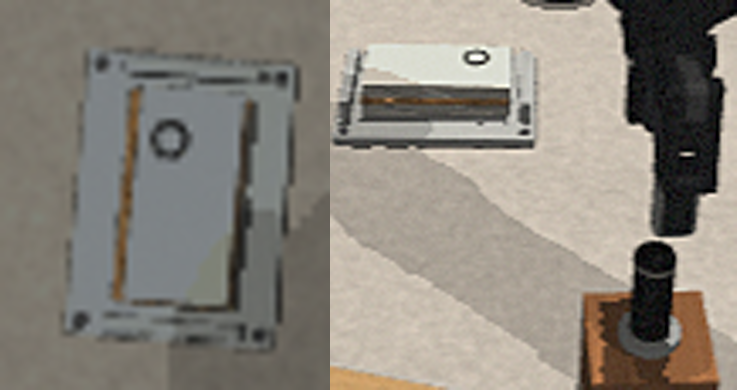

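The mixed crop shows the plaque squarely on the cork with its ring up (top crop 169,139, which is pixel 323.2,208.2). The gauge stands right below the fingers.

```bash
python3 - <<'E'
from m import *
d0=np.load("top0.npy",allow_pickle=True).item();s0=np.load("side0.npy",allow_pickle=True).item()
print("gauge",onz(d0,432,178.8,124),onz(s0,345.7,265.8,124))
d=np.load("top2.npy",allow_pickle=True).item();s=np.load("side2.npy",allow_pickle=True).item()
for n,x,sl in(("top",d,(316,331,202,215)),("side",s,(285,308,200,213))):
    a,b,c,e=sl; g=x["img"][c:e,a:b].max(2).astype(int); t=np.median(g); wt=np.clip(t-15-g,0,None)
    if n=="top": wt[:, :]=wt
    yy,xx=np.mgrid[c:e,a:b]
    # keep component nearest centre
    nn,l=cv2.connectedComponents((wt>0).astype(np.uint8)); 
    best=min(range(1,nn),key=lambda i:np.hypot(xx[l==i].mean()-(323 if n=="top" else 299-9),yy[l==i].mean()-(208 if n=="top" else 207))+ (50 if (l==i).sum()<10 else 0))
    m=l==best; u,v=(xx*wt)[m].sum()/wt[m].sum(),(yy*wt)[m].sum()/wt[m].sum()
    print(n,m.sum(),u,v,onz(x,u,v,36))
E
```

```text
gauge [ 577.26443918 -263.34265814  124.        ] [ 580.52732868 -271.70572251  124.        ]
top 33 322.93201133144476 207.66076487252124 [496.5918979   53.15532255  36.        ]
side 23 292.69987007362494 206.64746643568645 [499.54733615  49.96866136  36.        ]
```

Emit:
move_arm(rows="0.01 0.015 0.05 -0.001 0.004 0.001 -1;0.01 0.015 0.1 -0.001 0.004 0.001 -1;0.01 0.015 0.15 -0.001 0.004 0.001 -1;0.01 0.015 0.2 -0.001 0.004 0.001 -1;0.01 0.015 0.24 -0.001 0.004 0.001 -1;0.01 0.015 0.27 -0.001 0.004 0.001 -1;0.01 0.015 0.285 -0.001 0.004 0.001 -1;0.01 0.015 0.285 -0.001 0.004 0.001 -1;0.01 0.015 0.285 -0.001 0.004 0.001 -1")

```text
clock: 15.02
eef_pos: [581.3, -268.7, 93.3]
tool_rot: [3.14, -0.001, -0.001]
force: [0.3, 0.1, -0.8]
width: 85.7
gripper_force: 0.0
```

Emit:
move_arm(rows="0 0 0 0 0 0 0;0 0 0 0 0 0 0.4;0 0 0 0 0 0 0.5;0 0 0 0 0 0 0.5;0 0 0 0 0 0 0.6;0 0 0 0 0 0 0.7;0 0 0 0 0 0 0.8;0 0 0 0 0 0 0.8;0 0 0 0 0 0 0.8;0 0 0 0 0 0 0.8;0 0 0 0 0 0 0.8")

```text
clock: 15.93
eef_pos: [581.2, -267.9, 93.3]
tool_rot: [3.142, -0.0, -0.0]
force: [-1.3, 3.5, 5.4]
width: 22.6
gripper_force: 58.4
```

Emit:
move_arm(rows="0 0 -0.02 0 0 0 0.8;0 0 -0.05 0 0 0 0.8;0 0 -0.09 0 0 0 0.8;0 0 -0.13 0 0 0 0.8;0 0 -0.18 0 0 0 0.8;0 0 -0.24 0 0 0 0.8;0 0 -0.3 0 0 0 0.8;0 0 -0.35 0 0 0 0.8;0 0 -0.38 0 0 0 0.8;0 0 -0.38 0 0 0 0.8;0 0 -0.38 0 0 0 0.8")

```text
clock: 16.85
eef_pos: [581.0, -269.1, 207.6]
tool_rot: [3.139, -0.001, -0.001]
force: [0.2, 0.3, -1.0]
width: 22.7
gripper_force: 58.7
```

```bash
python3 - <<'E'
from m import *
print(read_state()["force"],read_state()["gripper_force"]); go([498.1,54.5,180],0)
E
```

```text
[ 0.23878828  0.25455833 -1.03858347] 58.73616278171539
at [ 581.  -269.1  207.6] [ 1.7988e+02 -8.0000e-02 -6.0000e-02] w 22.7 t 16.85 q7 -0.84
shift [-0.2778 -1.0785  0.0894] turn [ 0.0014 -0.0009 -0.0007] alt [-1.000e-03 -2.000e-03  1.999e+00]
```

Emit:
move_arm(rows="-0.03 -0.11 0 0 0 0 0.8;-0.06 -0.22 0 0 0 0 0.8;-0.09 -0.33 0 0 0 0 0.8;-0.11 -0.44 0 0 0 0 0.8;-0.14 -0.55 0 0 0 0 0.8;-0.17 -0.66 0 0 0 0 0.8;-0.2 -0.77 0 0 0 0 0.8;-0.23 -0.87 0 0 0 0 0.8;-0.25 -0.94 0 0 0 0 0.8;-0.27 -0.98 0 0 0 0 0.8;-0.278 -1 0 0 0 0 0.8;-0.278 -1 0 0 0 0 0.8")

```text
clock: 17.85
eef_pos: [496.8, 32.9, 205.8]
tool_rot: [3.141, 0.002, 0.002]
force: [0.4, 0.3, -1.1]
width: 23.0
gripper_force: 59.2
```

```bash
python3 - <<'E'
from m import *
go([498.1,54.5,140],0)
E
```

```text
at [496.8  32.9 205.8] [1.7994e+02 1.0000e-01 1.0000e-01] w 23.0 t 17.85 q7 -1.29
shift [ 0.0047 -0.0723  0.2193] turn [0.0007 0.0011 0.0011] alt [-2.000e-03  1.000e-03 -1.999e+00]
```

Emit:
move_arm(rows="0.005 -0.03 0.03 0 0.001 0.001 0.8;0.005 -0.06 0.07 0 0.001 0.001 0.8;0.005 -0.072 0.11 0 0.001 0.001 0.8;0.005 -0.072 0.15 0 0.001 0.001 0.8;0.005 -0.072 0.18 0 0.001 0.001 0.8;0.005 -0.072 0.2 0 0.001 0.001 0.8;0.005 -0.072 0.21 0 0.001 0.001 0.8;0.005 -0.072 0.22 0 0.001 0.001 0.8;0.005 -0.072 0.22 0 0.001 0.001 0.8;0.005 -0.072 0.22 0 0.001 0.001 0.8")

```text
clock: 18.68
eef_pos: [499.7, 52.8, 140.7]
tool_rot: [3.14, -0.002, -0.003]
force: [0.8, 0.0, -1.4]
width: 22.7
gripper_force: 59.2
```

```bash
python3 - <<'E'
from m import *
go([498.1,54.5,128],0)
s=cam("side"); save(s,"s5.png",(265,160,345,230),8); p=read_state()["eef_pos"]
print([8*(a-b) for a,b in zip(proj(s,p-[0,0,89.3]),(265,160))])
E
```

```text
at [499.7  52.8 140.7] [ 1.7993e+02 -1.4000e-01 -1.6000e-01] w 22.7 t 18.6833 q7 -1.25
shift [-0.0053 -0.0058  0.0424] turn [ 0.0008 -0.0015 -0.0018] alt [-2.000e-03 -1.000e-03  1.998e+00]
[np.float64(221.3896930025594), np.float64(327.87866930133896)]
```

View pics/s5.png

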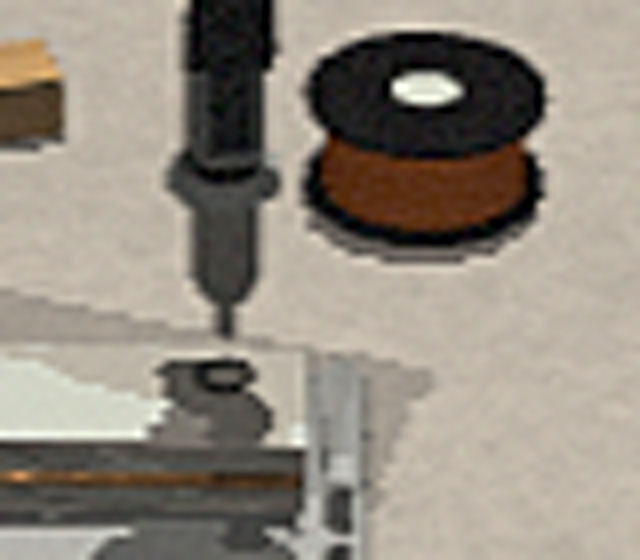

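The tip is at crop (227,338) and the ring at about (228,374). I'll work out where the tip lands when lowered straight down.

```bash
python3 - <<'E'
from m import *
s=np.load("side2.npy",allow_pickle=True).item(); f=lambda P:8*np.array(proj(s,P))
P=np.array([499.7,52.8,51.4]); a=f(P); b=f([499.7,52.8,36]); print("lands",np.array([227,338])+b-a)
print("per mm x",f([500.7,52.8,36])-b,"y",f([499.7,53.8,36])-b)
print("ring before",8*(292.7-265),8*(206.65-160))
g=s["img"][200:213,285:308].max(2); print(g)
E
```

```text
lands [227.3619173  377.63853826]
per mm x [ 3.1055349  -0.11318385] y [-0.15787998 -1.76257711]
ring before 221.5999999999999 373.20000000000005
[[211 212 209 202 206 200 198 201 203 206 206 210 204 203 203 203 209 211
  215 210 207 201 202]
 [207 203 207 201 202 201 202 205 201 202 204 204 201 203 209 205 203 205
  207 200 204 207 208]
 [206 202 202 202 206 206 206 209 203 202 204 196 202 207 203 211 207 210
  208 203 206 209 211]
 [218 213 213 217 216 216 219 219 218 220 220 197 191 187 201 215 216 216
  207 209 208 205 212]
 [221 222 222 227 229 234 238 203 174 223 239 235 231 225 225 223 227 228
  181 192 213 182 200]
 [221 222 223 229 203 100  83 108 111  71  32 199 232 224 223 219 222 227
  185 187 205 196 186]
 [222 222 221 231 133  76 215 246 243 250 158  69 198 227 221 221 224 229
  177 180 197 193 180]
 [218 220 223 233 139  78 221 249 247 255 145  61 199 228 223 222 222 227
  170 167 194 192 188]
 [221 220 223 229 207 105  40  41  40  12  66 201 233 221 220 223 221 226
  180 176 194 194 188]
 [222 221 222 223 229 236 204 178 179 226 239 232 224 221 219 221 223 229
  179 179 196 195 190]
 [223 220 220 221 223 228 229 233 230 230 224 222 218 222 219 222 222 228
  182 172 189 190 192]
 [220 220 222 220 221 220 222 222 222 223 221 219 221 221 220 220 223 225
  191 182 190 197 191]
 [222 220 221 222 222 221 220 222 222 221 223 221 220 222 221 220 221 228
  192 179 160 176 186]]
```

It lands about 1 mm off, and my target (498.1, 54.5) corrects that. Lowering slowly.

Emit:
move_arm(rows="-0.004 -0.005 0.008 0.001 -0.001 -0.001 0.8;-0.004 -0.005 0.016 0.001 -0.001 -0.001 0.8;-0.004 -0.005 0.024 0.001 -0.001 -0.001 0.8;-0.004 -0.005 0.032 0.001 -0.001 -0.001 0.8;-0.004 -0.005 0.038 0.001 -0.001 -0.001 0.8;-0.004 -0.005 0.043 0.001 -0.001 -0.001 0.8;-0.004 -0.005 0.043 0.001 -0.001 -0.001 0.8;-0.004 -0.005 0.043 0.001 -0.001 -0.001 0.8")

```text
clock: 19.4
eef_pos: [498.2, 54.5, 127.5]
tool_rot: [-3.141, -0.0, -0.001]
force: [-0.0, 0.2, -0.8]
width: 22.4
gripper_force: 59.2
```

Emit:
move_arm(rows="0 0 0.003 0 0 0 0.8;0 0 0.006 0 0 0 0.8;0 0 0.009 0 0 0 0.8;0 0 0.012 0 0 0 0.8;0 0 0.012 0 0 0 0.8;0 0 0.012 0 0 0 0.8")

```text
clock: 19.9
eef_pos: [498.3, 54.5, 124.1]
tool_rot: [-3.141, -0.0, -0.001]
force: [-0.2, -0.6, 0.8]
width: 22.8
gripper_force: 59.2
```

Emit:
move_arm(rows="0 0 0.002 0 0 0 0.8;0 0 0.004 0 0 0 0.8;0 0 0.006 0 0 0 0.8;0 0 0.008 0 0 0 0.8;0 0 0.01 0 0 0 0.8;0 0 0.012 0 0 0 0.8;0 0 0.012 0 0 0 0.8;0 0 0.012 0 0 0 0.8")

```text
clock: 20.57
eef_pos: [498.3, 54.5, 120.5]
tool_rot: [-3.141, -0.0, -0.001]
force: [0.0, 0.9, 2.9]
width: 22.6
gripper_force: 59.2
```

```bash
python3 - <<'E'
from m import *
go([498.1,54.5,120.3],0)
s=cam("side"); st=read_state(); print(st["force"],st["eef_pos"])
save(s,"s6.png",(265,160,345,230),8)
E
```

```text
at [498.3  54.5 120.5] [-1.7998e+02 -3.0000e-02 -4.0000e-02] w 22.6 t 20.5667 q7 -1.23
shift [-0.0008  0.0001  0.0005] turn [-0.0002 -0.0003 -0.0005] alt [-0.  0.  2.]
[-0.45788821  0.50605607  2.90058713] [498.31583055  54.52907471 120.46677032]
```

View pics/s6.png

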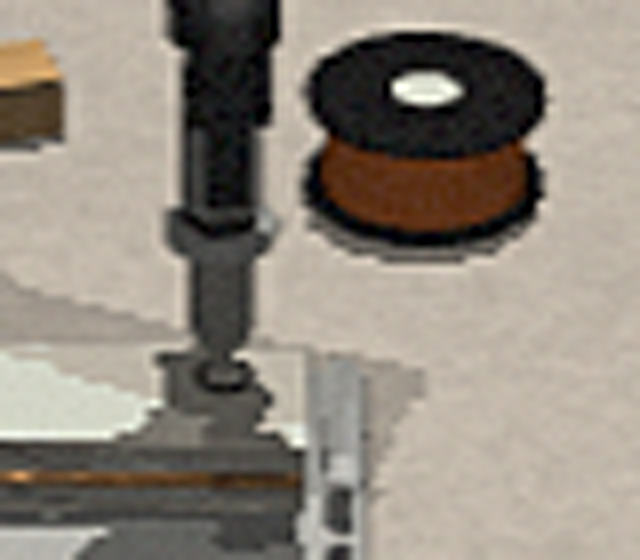

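The crop shows the plunger tip inside the ring at about (223,373). The force has risen by about 4 N, which means the plunger is roughly half way in, and the gauge is upright. Handing in.

```bash
python3 -c "
from cell import *
print(finish_job())"
```

```text
the job is handed in; nothing more can be done
None
```

I handed the job in with the cork and then the plaque squarely on the tray plaque, ring up. The arm is still holding the gauge upright with its tip inside the ring and the plunger about half way in (about 4 N); no verdict came back.

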